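Switch the fume extraction from the funnel to the fishtail nozzle

ROBOT

A 6-joint arm with a two-finger parallel gripper is mounted at the origin on the work surface. World frame = base frame: x ahead of the robot, y to its left, z up, the work surface at z = 0. Lengths are in m, angles in rad, forces in N, time in s.
With the tool pointing down it reaches from about 0.325 to 0.775 m from the base axis. Payload 5.5 kg.
Tool frame: the origin (TCP) lies between the finger pads; the fingertips stand 8 mm ahead of it and the grasp point (between the pads) lies 11 mm behind it (tcp_to_tips is the distance from the TCP to the fingertips, in m); z points along the fingers, y is the line along which they close (so a half turn about z gives the same grasp; the last joint's range is limited). The gripper opens to 88 mm and grips with 3 to 60 N. Pads are 20 mm wide; open, the fingers measure 115 mm over their backs; the gripper's body (75 mm by 178 mm) begins 61 mm behind the grasp point.
Start: joints at [1.113, 0.091, 1.231, -0, 1.82, -0.057], TCP at [0.234, 0.552, 0.231] pointing down, gripper open.
Joint ranges: [-2.87, 2.87], [-0.86, 2.18], [0.17, 2.46], [-1.51, 4.65], [0.06, 2.69], [-2.65, 2.65]. Speed limits (rad/s): [2.57, 2.57, 3.01, 3.14, 3.14, 3.14].

INTERFACE

Orientations are given as a unit quaternion [w, x, y, z].
In Python, from bench import * gives the robot as it stands. Calls block until the motion is done:
- move_to(position, orientation): joint-space move of the TCP to a pose.
- move_l(position, speed=0.15, orientation=None): straight line of the TCP; orientation=None keeps the orientation; speed is the mean speed in m/s.
- movej(angles): joint-space move.
- gripper_open() and close(): open the fingers fully, or close them until they stop; the grip force is fixed at half the most.
- hold(seconds).
- inverse_kinematics(position, orientation): joint angles nearest the present ones, or None.
- state(): the state.
- get_image(name): name is "side" or "top"; returns a dict with "frame" (420x560x3 uint8, blue, green, red), "depth" (420x560 float32, m along the optical axis (not along the pixel's ray), 0 where there is no reading), "camera_matrix" (3x3 intrinsics, pixels), "view" (4x4, takes a point from world to camera coordinates). Camera axes: x right, y up, looking along -z (the intrinsics and any distortion apply to the point x, -y, -z); pixel columns grow to the right and rows downward; lengths in m; the calibration is good to about 2 mm. A picture is of the moment at which its call begins.
A pose or a line that the arm cannot do raises IKError and nothing moves.
- job_done(): hands the job in; it is judged then, once.
The state is a dict: "time": time; "joint_pos": joint angles; "dq": joint speeds; "joint_torque": joint torques, N m; "ee_pos": TCP position; "ee_rot": TCP orientation; "ft_force": force on the tool from outside, world axes, zero at the start; "moment": the same for the moment, N m; "finger_gap": finger opening in m; "finger_force": force on a finger pad.
Only numpy, scipy, OpenCV 4.12 (cv2) and the standard library are available. Lean on these libraries where they do the work, as an engineer would, in place of code of your own. Each camera call takes 0.05 s, during which the arm holds its last target. There are 200 camera calls.

TASK

The soldering is moving from the funnel nozzle to the flat fishtail nozzle. Using only the fingertips against the slides' handle lips, without pinching them, push the slide gate under the fishtail fully open first, so that the fan keeps its airflow, and then push the one under the funnel fully shut. Push gently, and leave the pencil nozzle's half-open gate and the things on the bench as they are.

Things in the scene. Friction and masses are not known exactly. Their poses are not given: they have to be found in the camera images.
- extractor: bench fume extractor: white duct of 80 mm diameter along its y axis (axis 50 mm up, y -370 to +270 mm), filter unit 240 mm tall at the -y end (x -80 to +180, y -615 to -365 mm). Branches rise at y = -170, 0, +170 mm in an order that changes from start to start. Origin: bench, under the middle branch; z up; its -x side faces the robot within about 13 degrees
- fishtail: branch with the flat, wide fishtail nozzle (mouth 144 x 28 mm). Origin: bench level, on the branch's vertical axis; axes as the extractor's. All branches are alike up to the nozzle: flat black gate housing 110 x 110 mm, z 115 to 137 mm, centred on the axis; on it a 50 mm tube (cuff 60 mm, to z 162) that bends to +x, up to z 245 mm, and ends in the nozzle, out to x 240 mm
- funnel: branch with the round funnel nozzle (mouth 104 mm diameter); otherwise like fishtail
- pencil: branch with the narrow, round pencil nozzle (30 mm diameter); otherwise like fishtail
- fishtail_slide (a joint): slide of the fishtail's gate: metres drawn out along the branch's -x. 0 = fully shut (in), 0.052 = fully open (out, at its stop). It starts shut or nearly. It slides level, stays where it is left and resists with about 3 N of friction
- funnel_slide (a joint): slide of the funnel's gate, same kind and same values; it starts open or nearly
- pencil_slide (a joint): slide of the pencil's gate, same kind and same values; it starts about half open
- fishtail_lip (a point): middle of the top edge of the handle lip on the fishtail's slide, 160 mm up (103 mm from the branch axis along its -x when shut, 155 mm when open). The upright lip is 96 mm wide (y), 6 mm thick (x), z 124 to 160 mm. Behind it (+x) the steel tongue, 66 mm wide, top at z 128, runs into the housing: a gap of 45 mm lip to housing when shut, 97 mm when open. Before it is free space
- funnel_lip (a point): the same point on the funnel's slide
- pencil_lip (a point): the same point on the pencil's slide
- flux_bottle: bystander: small upright bottle, 34 mm diameter, 95 mm tall, standing on the bench in front of the duct; origin at the centre of its underside
- tip_cleaner: bystander: black pot with brass wool, 74 mm diameter, 55 mm tall; origin at the centre of its underside
- solder_reel: bystander: reel of solder standing on its flange, 60 mm diameter, 44 mm tall; origin at the centre of its underside

How it is judged:
By the outcome, as a careful person would: the job done as asked, in the order asked, and still so for the second after the job is handed in, with the robot touching nothing.
It also fails if it takes over 45 s, if anything falls off the work surface, if the arm or the gripper's body presses on something with over 40 N, if the wrist force passes 120 N, or if a joint passes its speed limit or range.

## Working session

There is one attempt and no reset: what is moved stays moved. The work goes in short steps, each a Python script; the robot and the scene stay as the last script left them, time stands still between calls to the robot, and variables do not carry over. Pictures are saved under pics/ and viewed, at most 10 in all, crops included, and the job is handed in when it is done.

```bash
mkdir -p pics; ls; python3 - <<'E'
from bench import *
import cv2,numpy as np
for n in("side","top"):
    g=get_image(n); cv2.imwrite(f"pics/{n}0.png",g["frame"]); np.savez(f"{n}0.npz",**{k:np.array(g[k]) for k in("frame","depth","camera_matrix","view")})
    print(n,np.round(g["camera_matrix"],1).tolist(),np.round(g["view"],3).tolist(),[k for k in g], (g["depth"]>0).mean())
s=state();print(s)
E
```

```text
pics
side [[413.6, 0.0, 283.0], [0.0, 413.6, 213.7], [0.0, 0.0, 1.0]] [[-0.583, -0.812, -0.0, 0.417], [0.665, -0.478, 0.573, -0.427], [-0.466, 0.334, 0.819, -0.571], [0.0, 0.0, 0.0, 1.0]] ['frame', 'depth', 'camera_matrix', 'view'] 0.9960756802721088
top [[468.9, 0.0, 276.8], [0.0, 468.9, 203.8], [0.0, 0.0, 1.0]] [[0.026, -0.999, 0.026, 0.052], [0.994, 0.029, 0.109, -0.586], [-0.11, 0.023, 0.994, -1.073], [0.0, 0.0, 0.0, 1.0]] ['frame', 'depth', 'camera_matrix', 'view'] 0.9960926870748299
{'time': 0.1, 'joint_pos': array([ 1.11331222e+00,  9.17879073e-02,  1.23174558e+00,  3.21121541e-08,
        1.81978143e+00, -5.67206071e-02]), 'dq': array([-0.00166191, -0.00173746, -0.00142363, -0.00020911,  0.0004102 ,
       -0.00097546]), 'joint_torque': array([ 1.78192877e-03, -4.47857666e+01, -4.07571530e+01,  6.99472404e-02,
        2.84433772e-02, -8.84512679e-05]), 'ee_pos': array([0.23397923, 0.55223589, 0.22962856]), 'ee_rot': array([-2.18983828e-04,  1.99043379e-01,  9.79990302e-01, -8.32826404e-04]), 'ft_force': array([-0.10777574, -0.03149221,  0.48488655]), 'moment': array([ 0.01621523, -0.02267726,  0.0372209 ]), 'finger_force': 0.0, 'finger_gap': 0.0877696064007797}
```

View pics/top0.png

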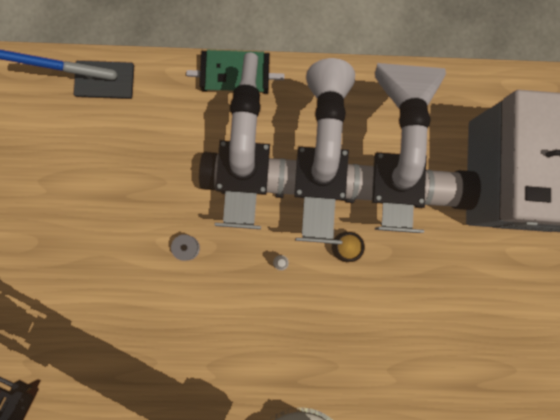

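View pics/side0.png

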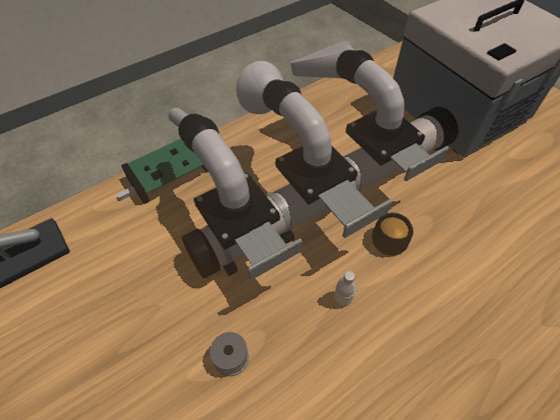

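The top view shows the pencil lip at about (238,225), the funnel lip (middle branch) at (319,240), and the fishtail lip (right, beside the filter) at (399,230). The side view shows the same order. The reel, bottle and brass pot stand in front of the duct.

```bash
cat > h.py <<'E'
import numpy as np,cv2
def cloud(g):
    K=g["camera_matrix"];V=g["view"];d=g["depth"]
    v,u=np.mgrid[:420,:560]
    c=np.stack([(u-K[0,2])/K[0,0]*d,-(v-K[1,2])/K[1,1]*d,-d],-1)
    return (c-V[:3,3])@V[:3,:3]
def lips(g,boxes):
    P=cloud(g);out=[]
    for (u0,u1,v0,v1) in boxes:
        q=P[v0:v1,u0:u1].reshape(-1,3); q=q[(q[:,2]>.148)&(q[:,2]<.17)]
        r=cv2.minAreaRect((q[:,:2]*1000).astype(np.float32))
        out.append((q,r))
    return out
E
python3 - <<'E'
from h import *
g=dict(np.load("top0.npz"));P=cloud(g)
L=lips(g,[(205,270,210,240),(285,350,222,252),(370,430,215,245)])
for q,r in L:
    A=np.linalg.svd(q-q.mean(0),full_matrices=False)[2][0]
    print(len(q),np.round(q.mean(0),4),[np.round(x,1) for x in r], "yaw of lip normal deg",np.degrees(np.arctan2(-A[0]*np.sign(A[1]),abs(A[1]))))
# housings: dark pixels at top height
m=((P[...,2]>.128)&(P[...,2]<.146)&(g["frame"].max(-1)<60)).astype(np.uint8)
cs,_=cv2.findContours(cv2.morphologyEx(m,cv2.MORPH_OPEN,np.ones((3,3))),0,2)
for c in cs:
    if cv2.contourArea(c)<500: continue
    p=P[c[:,0,1],c[:,0,0],:2]*1000; print([np.round(x,1) for x in cv2.minAreaRect(p.astype(np.float32))])
g2=dict(np.load("side0.npz"));
for q,r in lips(g2,[(243,305,235,280),(340,395,195,240),(400,452,140,185)]):
    print("side",len(q),np.round(q.mean(0),4),[np.round(x,1) for x in r])
E
```

```text
153 [0.5239 0.1528 0.1597] [array([524.2, 152.8]), array([95.6,  6. ]), np.float64(87.4)] yaw of lip normal deg -2.5669904585850296
146 [ 0.4981 -0.0152  0.1602] [array([498.2, -15.6]), array([95.3,  6.1]), np.float64(87.3)] yaw of lip normal deg -2.5465110318301143
149 [ 0.5256 -0.1861  0.1599] [array([ 525.8, -187.1]), array([96.3,  6.2]), np.float64(87.6)] yaw of lip normal deg -2.583720498608674
[array([ 635.3, -190.7]), array([107.5, 105. ]), np.float64(87.6)]
[array([642.9, -22.3]), array([109.3, 106.4]), np.float64(88.0)]
[array([650.3, 147.7]), array([107.5, 105.4]), np.float64(88.3)]
side 383 [0.5226 0.1553 0.1564] [array([523.5, 153.5]), array([95.5,  6.9]), np.float64(86.8)]
side 305 [ 0.4966 -0.0127  0.1565] [array([497.6, -15.5]), array([96.1,  6.9]), np.float64(87.5)]
side 249 [ 0.5241 -0.1842  0.1562] [array([ 525.1, -187. ]), array([97.5,  7.2]), np.float64(87.5)]
```

Lip sizes (96 x 6 mm) and heights (160 mm) match, and the yaw is -2.57° from both the lips and the housings. The fishtail is about 6 mm open and the funnel about 42 mm. Next I go behind the fishtail lip with the fingers closed.

```bash
cat >> h.py <<'E'
yaw=np.radians(-2.57); X=np.array([np.cos(yaw),np.sin(yaw),0])
Q=[0,np.cos(yaw/2),np.sin(yaw/2),0]
FISH=np.array([.5254,-.1871,0]); FUN=np.array([.498,-.0156,0])  # lip middles at the start
def at(p,d,z): 
    r=p+d*X; r[2]=z; return r
def f(s): return float(s["ft_force"]@X)
E
python3 - <<'E'
from bench import *
from h import *
close()
up=at(FISH,.020,.32)
move_to(up,Q); s=state(); print(s["time"],s["ee_pos"],s["joint_pos"],s["finger_gap"],s["ft_force"])
move_l(at(FISH,.024,.20),.2)
g=get_image("side"); cv2.imwrite("pics/side1.png",g["frame"])
print(state()["time"])
E
```

```text
4.2833 [ 0.54562473 -0.18721499  0.31991103] [-3.89621768e-01  6.63667518e-02  1.09711373e+00  2.09200645e-04
  1.97829149e+00  1.22458563e+00] 0.000325163360332724 [ 0.27992826 -0.10790367  0.01915496]
5.0833
```

View pics/side1.png

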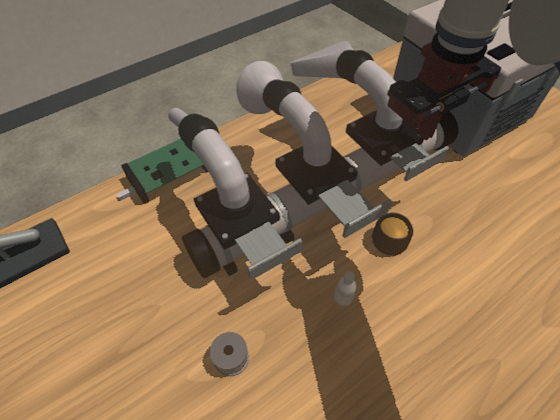

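The picture shows the closed fingers over the fishtail gap, near (415,140), clear of the tube with the body lying along y. I go down and pull outward, watching the force.

```bash
python3 - <<'E'
from bench import *
from h import *
move_l(at(FISH,.024,.144),.1); s=state(); b=f(s); print(s["time"],s["ft_force"])
d=.024
for t in (.010,0,-.012,-.022,-.027):
    move_l(at(FISH,t,.144),.04); s=state(); print(t,round(f(s)-b,2),np.round(s["ft_force"],1),round(s["time"],2)); d=t
    if abs(f(s)-b)>9: break
else:
    while d>-.040:
        d-=.0015; move_l(at(FISH,d,.144),.02); s=state(); print(round(d,4),round(f(s)-b,2),round(s["time"],2))
        if abs(f(s)-b)>8: break
E
```

```text
5.7917 [0.09200453 0.14148342 0.24191945]
0.01 -1.28 [-1.2  0.8 -0.3] 6.29
0 0.07 [ 0.2  0.2 -0.4] 6.69
-0.012 0.25 [ 0.3 -0.2  0.4] 7.14
-0.022 -0.27 [-0.2  0.3 -0.5] 7.54
-0.027 0.51 [ 0.6 -0.4  0.6] 7.82
-0.0285 2.15 8.07
-0.03 2.7 8.32
-0.0315 8.77 8.57
```

```bash
python3 - <<'E'
from bench import *
from h import *
move_l(at(FISH,-.022,.144),.05)
move_l(at(FISH,-.022,.23),.2)
# to front of the funnel lip, high
move_l(at(FUN,-.033,.24),.25)
for n in("side","top"):
    g=get_image(n); cv2.imwrite(f"pics/{n}2.png",g["frame"]); P=cloud(g)
    v=P[(P[...,2]>.15)&(P[...,2]<.166)]; w=(v-FISH)
    a=w@X; y=w@np.array([-X[1],X[0],0])
    k=(abs(y)<.045)&(a>-.07)&(a<.02); print(n,k.sum(),np.median(a[k]) if k.any() else None, np.percentile(a[k],[5,95]) if k.any() else None)
    w=v-FUN;a=w@X;y=w@np.array([-X[1],X[0],0]);k=(abs(y)<.05)&(abs(a)<.02);print(" funnel",k.sum(),np.median(a[k]) if k.any() else None)
print(state()["time"],state()["ee_pos"])
E
```

```text
side 204 -0.04569314894944695 [-0.04704384 -0.04169505]
 funnel 265 -0.002084701665818525
top 0 None None
 funnel 0 None
10.45 [ 0.4650715  -0.01516545  0.23929457]
```

View pics/side2.png

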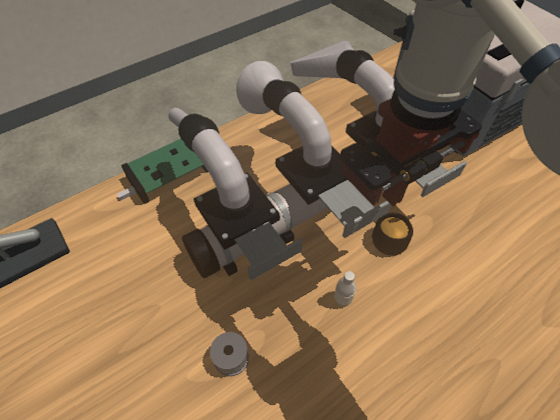

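The side view and depth put the fishtail lip 45 mm further out, which is at its stop. The fingers are now in front of the funnel lip, near (400,200). I push it shut.

```bash
python3 - <<'E'
from bench import *
from h import *
move_l(at(FUN,-.033,.144),.12); s=state(); b=f(s); print(s["time"],s["ft_force"])
d=0
for t in (-.018,-.010,0,.012,.020,.024):
    move_l(at(FUN,t,.144),.04); s=state(); print(t,round(f(s)-b,2),np.round(s["ft_force"],1),round(s["time"],2)); d=t
    if abs(f(s)-b)>9: break
else:
    while d<.036:
        d+=.0015; move_l(at(FUN,d,.144),.02); s=state(); print(round(d,4),round(f(s)-b,2),round(s["time"],2))
        if abs(f(s)-b)>8: break
move_l(at(FUN,d-.012,.144),.05)
move_l(at(FUN,d-.012,.25),.2)
move_to([.36,.30,.30],Q)
for n in("side","top"):
    g=get_image(n); cv2.imwrite(f"pics/{n}3.png",g["frame"]); P=cloud(g); v=P[(P[...,2]>.15)&(P[...,2]<.166)]
    for nm,L in(("fish",FISH),("fun",FUN),("pen",np.array([.524,.1528,0]))):
        w=v-L;a=w@X;y=w@np.array([-X[1],X[0],0]);k=(abs(y)<.045)&(abs(a)<.07);print(n,nm,k.sum(),np.percentile(a[k],[10,50,90]).round(4) if k.any() else None)
print(state()["time"])
E
```

```text
11.4 [ 0.38048247 -0.282939    0.57115152]
-0.018 -0.83 [-0.5 -0.7  0.1] 11.93
-0.01 0.82 [1.2 0.1 0.5] 12.28
0 -0.51 [-0.1 -0.6 -0.1] 12.68
0.012 -0.05 [ 0.3 -0.3  0.3] 13.12
0.02 -1.56 [-1.2 -0.5  0.6] 13.47
0.024 -0.6 [-0.2  0.  -0.8] 13.72
0.0255 -2.12 13.97
0.027 -2.6 14.22
0.0285 -3.59 14.47
0.03 -11.19 14.72
side fish 191 [-0.0468 -0.0458 -0.0424]
side fun 250 [0.0403 0.0413 0.0446]
side pen 91 [-0.0031 -0.002   0.0014]
top fish 131 [-0.046  -0.0436 -0.041 ]
top fun 143 [0.0407 0.0432 0.0461]
top pen 136 [-0.0026 -0.      0.0026]
17.2417
```

View pics/top3.png

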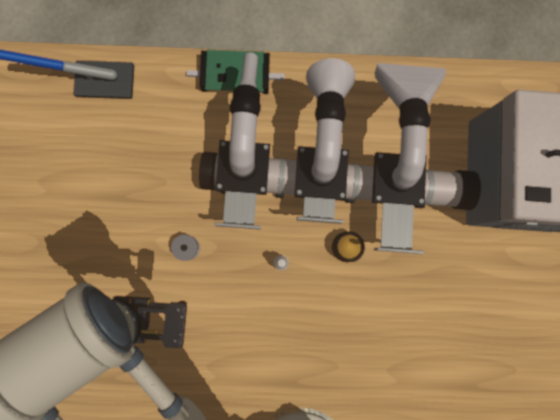

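The final top view shows the fishtail lip out at (400,250) and the funnel lip in at (320,220). The pencil gate, bottle, pot and reel haven't moved. The two lips stand 51.7 mm (top) and 52.0 mm (side) apart along x, which matches the full 52 mm travel.

```bash
python3 -c "
from bench import *
print(job_done())"
```

```text
the job is handed in; nothing more can be done
None
```

The job is handed in: I pushed the fishtail gate fully open first, then the funnel gate fully shut. My highest force reading along the slides was about 11 N, taken between steps, and the last check at 17 s showed the pencil gate and bench items unmoved.

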